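Level the carburettor turntable with its sprung foot

ROBOT

A 6-joint arm with a two-finger parallel gripper is mounted at the origin on the work surface. World frame = base frame: x ahead of the robot, y to its left, z up, the work surface at z = 0. Lengths are in m, angles in rad, forces in N, time in s.
With the tool pointing down it reaches from about 0.425 to 0.925 m from the base axis. Payload 12.5 kg.
Tool frame: the origin (TCP) lies midway between the tips of the shut fingers; the grasp point (between the pads) lies 19 mm behind it; z points along the fingers, y is the direction in which the jaws open and shut (so a half turn about z gives the same grasp; the last joint's range is limited). The gripper opens to 85 mm and grips with 20 to 120 N. Pads are 22 mm wide; open, the fingers measure 114 mm over their backs; the gripper's body (76 mm by 85 mm) begins 54 mm behind the grasp point. The pads swing forward as they close: fully open they stand 13 mm farther back than shut.
Start: joints at [-1.285, 0.491, 1.559, -0, 1.092, -0.106], TCP at [0.239, -0.578, 0.231] pointing down, gripper open.
Joint ranges: [-3.1, 3.1], [-0.84, 2.19], [0.05, 2.79], [-1.13, 4.28], [0.06, 2.93], [-2.69, 2.69]. Speed limits (rad/s): [2.22, 2.22, 2.79, 3.14, 3.14, 3.14].

INTERFACE

Orientations are given as a unit quaternion [w, x, y, z].
In Python, from station import * gives the robot as it stands.
- The arm moves only by the tool drive_tool, never from a script. Its argument "increments" is a list that holds one entry, the list of rows, each a list of 7 numbers: the shift along the world's x, y, z in cm, then the turn, a rotation vector about the world's x, y, z in degrees, then the closure, from -1 (fully open) to 1 (shut). A call has 1 to 8 rows; each row shifts and turns the pose as measured when the row begins; what a row does not reach is not made up. A row lasts 1/12 s, in which the tool goes at most 41.7 mm and 7.16 degrees, less where a joint would pass 70% of its speed; a pose out of reach is approached as far as the arm can. A call is refused whole if a number of a shift passes 4.17 or a number of a turn 7.16, either way. A call with a gripper value outside its range is refused whole. The fingers move at their own pace and stop on an object; "grip_force" is the grip in N (left out, the last holds). Time passes only in rows, so rows that do not move let the fingers close. It gives the time, the measured TCP pose, the force and the opening at its end, in the units of the state.
- get_state(): the state, without advancing time (a new reading comes with each control period).
- grab_frame(name): name is "side" or "top" or "wrist"; returns (picture, depth): 480x640x3 uint8, red, green, blue; 480x640 float32, m along the optical axis (not along the pixel's ray), 0 where there is no reading.
- camera_info(name): a dict with "fx", "fy", "cx", "cy" (pixels), "xyz" and "orientation" of the camera in the world. Camera axes: x right, y down, z forward; pixel columns grow to the right and rows downward; lengths in m; the calibration is good to about 2 mm. A picture is of the moment at which its call begins: read the wrist's pose just before it. camera_info takes no time and is no camera call; for the wrist camera it gives the pose at the moment of the call.
- finish_job(): hands the job in, once; it reports no verdict.
The state is a dict: "time": time; "joints": joint angles; "joint_vel": joint speeds; "effort": joint torques, N m; "eef_pos": TCP position; "orientation": TCP orientation; "force": force on the tool from outside, world axes, zero at the start; "ft_torque": the same for the moment, N m; "gripper_width": finger opening in m.
Only numpy, scipy, OpenCV 4.12 (cv2) and the standard library are available. Lean on these libraries where they do the work, as an engineer would, in place of code of your own. Each camera call takes 0.05 s, during which the arm holds its last target. There are 200 camera calls.

TASK

Set the pocket spirit level upright on the middle of the small turntable on the bench, lengthwise in line with the stand and its levelling-foot knob, and let go of it. Then take hold of the knob, press it down until that end of the sprung plate is fully home on its foot, and turn it until the bubble sits between the two lines. Finish while still holding the knob pressed down with the bubble centred, and leave the other parts on the bench where they lie.

Things in the scene. Friction and masses are not known exactly. Their poses are not given: they have to be found in the camera images.
- level: Pocket spirit level: aluminium bar 120 x 24 x 30 mm (length along its x, width along y, height along z) with black end caps, lying loose on the bench, vial upward; 0.16 kg. Origin: centre of its underside. In its top face, over the middle, lies a green vial 58 mm long with two black lines across it, 22 mm apart, and a white bubble 14 mm long. Grip it across its 24 mm width at the middle.
- bubble (a joint): Where the bubble of the spirit level stands (m): 0 is midway between the two lines, positive towards the level's own +x end, limits +-0.018. The bubble drifts to the higher end, 0.4 m per radian of slope along the level, and settles within about a second. It is wholly between the lines within about +-0.0035.
- stand: The levelling stand: dark steel base 110 x 310 x 12 mm fixed to the bench (it will not move), long along its y. Origin: at bench height, under the rocking axis. An aluminium plate 88 x 280 mm rocks on that axis, which lies along the stand's x at 40 mm height. On the plate are the turntable disc (centre 45 mm from the axis, on the stand's +y side) and the black foot knob (115 mm from the axis, on the -y side). The bench under it slopes a little, unknown, up to 0.3 degree.
- disc_top (a point): Centre of the top face of the turntable, a flat aluminium disc of 130 mm diameter and 10 mm thickness that does not turn during this job; about 66 mm above the bench. Its z is the face's normal, its y points along the stand's y, away from the knob. The spirit level goes on here.
- knob_grip (a point): A point on the axis of the foot knob, in the middle of its grip bar. The knob is black plastic: a round skirt of 60 mm diameter and 8 mm thickness whose upper face is 15 mm below this point, and on it an upright bar 52 mm long (along this point's x), 14 mm wide (y) and 30 mm high, whose top is 15 mm above this point; the point is about 75 mm above the bench, 23 mm above the plate. Grip the bar across its width from above, fingertips on or just above the skirt.
- knob (a joint): Angle of the foot knob (rad), growing clockwise seen from above, limits +-1.6; the bar lies along the stand's x at 0. It starts between about -1.1 and -0.6. Turning clockwise raises the knob's end of the plate, 0.03 rad of slope per rad (knob 3.4 mm per rad; a bubble moves 12 mm per rad towards the knob's end), so when the plate is pressed home the knob's end is at first too low and must be turned clockwise by about 0.4 to 1.4 rad. Friction holds it (0.12 N m).
- cradle (a joint): How far a spring lifts the plate off its foot (rad): 0.035 (about 4 mm at the knob) when nobody presses, 0 when the plate is pressed fully home at a hard stop. It takes about 6 N down on the knob to start and 8 N to reach home. The spring also slopes the plate, so the bubble tells the truth only while the plate is pressed home.
- carburettor: Bystander: black mower carburettor about 46 x 80 x 60 mm, loose on the bench; origin at the centre of its underside. Leave it.
- spark_plug: Bystander: spark plug 75 mm long lying on the bench, steel hexagon 21 mm, white porcelain end; origin under the hexagon. Leave it.
- fuel_cap: Bystander: blue plastic fuel cap, 54 mm diameter, 27 mm high; origin at the centre of its underside. Leave it.
- primer_bulb: Bystander: orange rubber primer bulb, 30 mm diameter, 20 mm high; origin at the centre of its underside. Leave it.
Not all that is in view belongs to the job. Of the things shaped like the level, the aluminium one is meant.

How it is judged:
By the outcome, as a careful person would: the job done as asked, in the order asked, and still so for the second after the job is handed in, while the arm keeps its last pose, push and grip.
It also fails if it takes over 72 s, if anything falls off the work surface, if the arm or the gripper's body presses on something with over 40 N, if the wrist force passes 120 N, or if a joint passes its speed limit or range.

## Working session

There is one attempt and no reset: what is moved stays moved. The work goes in short steps, Python scripts to look and compute and a tool call to move; the robot and the scene stay as the last step left them, time stands still between calls to the robot, and variables do not carry over. Pictures are saved under pics/ and viewed, about 8 in all and at most 12, crops included, and the job is handed in when it is done.

Besides the shell and the picture viewer there is one more tool, called after "Emit:" in YAML: its name, and indented under it one key for each argument. drive_tool: Moves the arm, as the interface text tells. Its arguments: {"type":"object","properties":{"increments":{"type":"array"},"grip_force":{"type":"number"}},"required":["increments"]}

```bash
mkdir -p pics; ls; cat > h.py <<'E'
from station import *
import numpy as np, cv2
from scipy.spatial.transform import Rotation as R
def rot(q): return R.from_quat([q[1],q[2],q[3],q[0]])
def snap(n,f):
    ci=camera_info(n); im,d=grab_frame(n)
    cv2.imwrite('pics/%s.png'%f,im[:,:,::-1]); np.savez('pics/%s.npz'%f,d=d,im=im,K=[ci[k] for k in('fx','fy','cx','cy')],p=ci['xyz'],q=ci['orientation'])
    return im,d,ci
def cloud(f):
    z=np.load('pics/%s.npz'%f); d=z['d']; fx,fy,cx,cy=z['K']
    v,u=np.mgrid[:d.shape[0],:d.shape[1]]
    P=np.stack([(u-cx)/fx*d,(v-cy)/fy*d,d],-1)
    W=P@rot(z['q']).as_matrix().T+z['p']; W[d==0]=np.nan
    return z['im'],W
def proj(f,X):
    z=np.load('pics/%s.npz'%f); fx,fy,cx,cy=z['K']
    p=(np.atleast_2d(X)-z['p'])@rot(z['q']).as_matrix()
    return np.c_[p[:,0]/p[:,2]*fx+cx,p[:,1]/p[:,2]*fy+cy]
E
python3 - <<'E'
from h import *
snap('top','t0'); snap('side','s0')
s=get_state();print(s)
for n in('top','side','wrist'): print(camera_info(n))
E
```

```text
pics
{'time': 0.1, 'joints': array([-1.28458224e+00,  4.91479093e-01,  1.55940911e+00,  1.67527468e-05,
        1.09170839e+00, -1.05618420e-01]), 'joint_vel': array([ 1.56999447e-03, -2.45636753e-03,  4.23561012e-04,  9.24798805e-05,
       -1.33271797e-03, -5.41378793e-04]), 'effort': array([ 2.44153664e-03, -6.19449019e+01, -2.62026089e+01, -1.32514533e-04,
        2.93019963e-03,  1.39034427e-05]), 'eef_pos': array([ 0.23863077, -0.57742284,  0.23079163]), 'orientation': array([-5.00594146e-04,  9.80870347e-01,  1.94661526e-01, -3.78640383e-05]), 'force': array([ 0.20296259, -1.59583846,  0.03783173]), 'ft_torque': array([ 0.00087475, -0.00745277,  0.00927464]), 'gripper_width': 0.08561392448548938}
{'fx': 556.6862327960192, 'fy': 556.6862327960192, 'cx': 316.9867591541534, 'cy': 242.58268521989325, 'xyz': array([0.40339147, 0.12955449, 1.32374901]), 'orientation': array([ 0.04130506, -0.69736565,  0.71458852, -0.03658263])}
{'fx': 500.18009173428084, 'fy': 500.18009173428084, 'cx': 321.339040799927, 'cy': 244.4558970239496, 'xyz': array([0.36572023, 0.96133594, 0.71854416]), 'orientation': array([ 0.04574705, -0.10369727,  0.88858889, -0.44448157])}
{'fx': 401.0659998440221, 'fy': 401.0659998440221, 'cx': 318.57958409907366, 'cy': 245.8691656209202, 'xyz': array([ 0.31226253, -0.5468391 ,  0.37327705]), 'orientation': array([ 0.13103378,  0.82083702, -0.54893945, -0.08787615])}
```

View pics/t0.png

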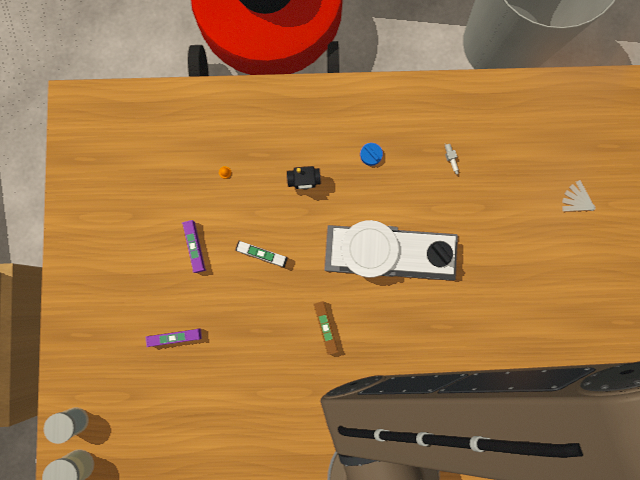

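Things shaped like the level: white/aluminium with black ends (262,254), purple (193,246), purple (174,338) and brown wood (327,328). I choose (262,254). The disc is at (371,248) and the knob at (440,254).

```bash
python3 - <<'E'
from h import *
im,W=cloud('t0')
def rect(name,u0,v0,u1,v1,zmin,zmax,extra=None):
    w=W[v0:v1,u0:u1]; m=(w[...,2]>zmin)&(w[...,2]<zmax)
    if extra is not None: m&=extra(im[v0:v1,u0:u1].astype(int))
    p=w[m]; r=cv2.minAreaRect((p[:,:2]*1000).astype(np.float32)); print(name,m.sum(),r,'mean',p.mean(0),'z',np.percentile(p[:,2],[5,50,95])); return p
rect('level',230,235,295,275,.02,.05)
p=rect('disc',335,215,405,283,.058,.08)
rect('knobbar',422,235,458,272,.075,.12)
rect('knoball',422,235,458,272,.0,.12,lambda c:c.max(-1)<70)
rect('stand',318,215,465,285,.006,.12)
rect('plate',318,215,465,285,.035,.12)
a=im[230:285,225:470][:,:,::-1]; cv2.imwrite('pics/c0.png',cv2.resize(a,None,fx=3.2,fy=3.2,interpolation=cv2.INTER_CUBIC))
E
```

```text
level 536 ((525.408447265625, 269.9024353027344), (121.39164733886719, 24.514720916748047), 69.85774230957031) mean [0.52499969 0.26960333 0.03031499] z [0.02564275 0.03032777 0.03490149]
disc 2529 ((527.3626708984375, 19.05382537841797), (128.55331420898438, 128.658203125), 14.27449893951416) mean [0.52700778 0.01860649 0.06504096] z [0.06078763 0.0650591  0.06923963]
knobbar 172 ((512.0076904296875, -139.85533142089844), (51.913230895996094, 15.575541496276855), 37.26129150390625) mean [ 0.51117078 -0.13881052  0.08994096] z [0.08064959 0.0904758  0.09533299]
knoball 526 ((512.4075927734375, -151.93399047851562), (77.05853271484375, 66.32305145263672), 84.6999282836914) mean [ 0.50993352 -0.14171098  0.06865822] z [0.02491474 0.0631845  0.09383991]
stand 6350 ((528.0516967773438, -39.46025085449219), (344.8798522949219, 162.05938720703125), 89.45277404785156) mean [ 0.51992456 -0.02949254  0.05220714] z [0.00999593 0.05704142 0.06916714]
plate 5302 ((522.7376708984375, -36.48725891113281), (280.55877685546875, 128.51060485839844), 84.86334228515625) mean [ 0.52186289 -0.02985464  0.0602439 ] z [0.04866813 0.06169538 0.06976916]
```

View pics/c0.png

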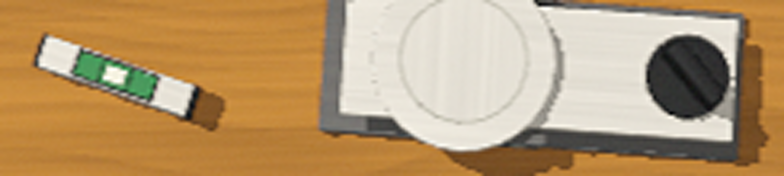

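The crop confirms that (262,254) is the aluminium bar with black end caps and a green vial, and that the knob bar runs diagonally. The measurements fit the description:

| Item | Measured | Given |
|---|---|---|
| Level | 121 x 24.5 mm, 30 mm high, axis at 69.9° | 120 x 24 x 30 mm |
| Disc centre | (0.527, 0.019) | – |
| Knob centre | (0.512, -0.140) | – |
| Disc to knob | 159.7 mm | 160 mm |
| Stand axis | about 84.7° | – |
| Knob angle | about -0.74 rad | -1.1 to -0.6 rad |

I now move towards the level.

Emit:
drive_tool:
  increments:
    - [[2, 3.6, 0, 0, 0, 2, -1], [2, 3.6, 0, 0, 0, 2, -1], [2, 3.6, 0, 0, 0, 2, -1], [2, 3.6, 0, 0, 0, 2, -1], [2, 3.6, 0, 0, 0, 2, -1], [2, 3.6, 0, 0, 0, 2, -1], [2, 3.6, 0, 0, 0, 2, -1], [2, 3.6, 0, 0, 0, 2, -1]]
  grip_force: 50

```text
time: 0.77
eef_pos: [0.3953, -0.2871, 0.2271]
orientation: [-0.002, 0.944, 0.33, -0.001]
force: [0.7, -1.2, 0.5]
gripper_width: 0.0854
```

Emit:
drive_tool:
  increments:
    - [[1.3, 3.8, 0, 0, 0, 2, -1], [1.3, 3.8, 0, 0, 0, 2, -1], [1.3, 3.8, 0, 0, 0, 2, -1], [1.3, 3.8, 0, 0, 0, 2, -1], [1.3, 3.8, 0, 0, 0, 2, -1], [1.3, 3.8, 0, 0, 0, 2, -1], [1.3, 3.8, 0, 0, 0, 2, -1], [1.3, 3.8, 0, 0, 0, 2, -1]]

```text
time: 1.43
eef_pos: [0.5003, 0.0294, 0.2266]
orientation: [-0.002, 0.886, 0.464, -0.002]
force: [1.9, -0.6, 0.3]
gripper_width: 0.0852
```

Emit:
drive_tool:
  increments:
    - [[0.3, 3.0, -0.8, 0, 0, 1.8, -1], [0.3, 3.0, -0.8, 0, 0, 1.8, -1], [0.3, 3.0, -0.8, 0, 0, 1.8, -1], [0.3, 3.0, -0.8, 0, 0, 1.8, -1], [0.3, 3.0, -0.8, 0, 0, 1.8, -1], [0.3, 3.0, -0.8, 0, 0, 1.8, -1], [0.3, 2.8, -0.8, 0, 0, 1.8, -1], [0, 0, 0, 0, 0, 0, -1]]

```text
time: 2.1
eef_pos: [0.5214, 0.255, 0.1664]
orientation: [-0.002, 0.824, 0.566, -0.002]
force: [0.8, 0.3, -1.0]
gripper_width: 0.0857
```

```bash
python3 - <<'E'
from h import *
s=get_state();print(s['eef_pos'],s['orientation'],s['joints'])
snap('wrist','w1'); im,W=cloud('w1')
m=(W[...,2]>.02)&(W[...,2]<.045)&(abs(W[...,0]-.525)<.09)&(abs(W[...,1]-.27)<.09)
p=W[m]; print(m.sum(),cv2.minAreaRect((p[:,:2]*1000).astype(np.float32)),p.mean(0))
E
```

```text
[0.52143457 0.2550081  0.16644699] [-0.00206947  0.82407956  0.5664675  -0.00177817] [0.3397118  0.50257776 1.73919199 0.00391124 0.90433521 0.70365224]
5637 ((525.2667236328125, 271.3446044921875), (121.31563568115234, 24.97038459777832), 69.67146301269531) [0.52668597 0.27514644 0.03048374]
```

View pics/w1.png

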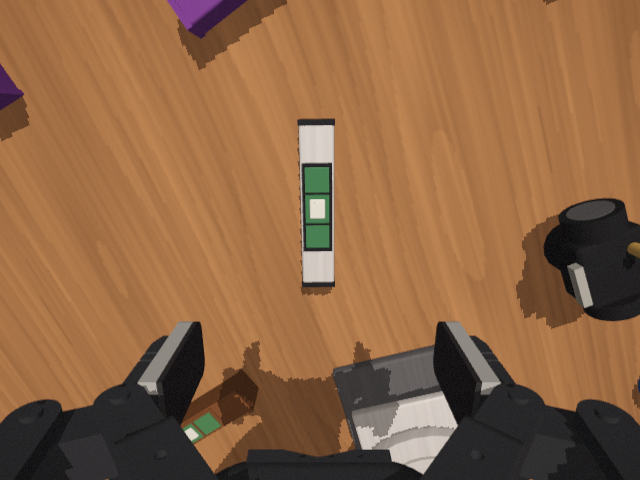

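The wrist view shows the bar squarely across the jaws, vial up, centre (317,205). Both cameras agree within 1.5 mm, so I descend.

Emit:
drive_tool:
  increments:
    - [[0.2, 0.8, -3, 0, 0, 0.7, -1], [0.2, 0.8, -3, 0, 0, 0, -1], [0, 0, -3, 0, 0, 0, -1], [0, 0, -2.5, 0, 0, 0, -1], [0, 0, -1.5, 0, 0, 0, -1], [0, 0, -1, 0, 0, 0, -1], [0, 0, 0, 0, 0, 0, -1]]

```text
time: 2.73
eef_pos: [0.5258, 0.2662, 0.0233]
orientation: [-0.001, 0.822, 0.57, -0.001]
force: [0.1, 0.2, -0.0]
gripper_width: 0.0855
```

Emit:
drive_tool:
  increments:
    - [[0, 0.4, -0.8, 0, 0, 0, -1], [0, 0.2, -0.7, 0, 0, 0, -1], [0, 0, -0.3, 0, 0, 0, -1], [0, 0, 0, 0, 0, 0, -1]]

```text
time: 3.07
eef_pos: [0.5273, 0.272, 0.0064]
orientation: [-0.001, 0.822, 0.569, 0.001]
force: [-0.8, -0.4, 0.6]
gripper_width: 0.0852
```

Emit:
drive_tool:
  increments:
    - [[0, 0, 0, 0, 0, 0, 0.2], [0, 0, 0, 0, 0, 0, 0.5], [0, 0, 0, 0, 0, 0, 1], [0, 0, 0, 0, 0, 0, 1], [0, 0, 0, 0, 0, 0, 1], [0, 0, 0, 0, 0, 0, 1], [0, 0, 0, 0, 0, 0, 1], [0, 0, 0, 0, 0, 0, 1]]

```text
time: 3.73
eef_pos: [0.5282, 0.2725, 0.0089]
orientation: [-0.0, 0.822, 0.569, 0.003]
force: [0.4, 0.5, -2.1]
gripper_width: 0.023
```

Emit:
drive_tool:
  increments:
    - [[0, 0, 1, 0, 0, 0, 1], [0, 0, 2.5, 0, 0, 0, 1], [0, 0, 3.5, 0, 0, 0, 1], [0, 0, 3.5, 0, 0, 0, 1], [0, -2, 3, 0, 0, 2, 1], [0, -3, 0, 0, 0, 2, 1], [0, -3, 0, 0, 0, 2, 1], [0, -3, 0, 0, 0, 2, 1]]

```text
time: 4.4
eef_pos: [0.5257, 0.163, 0.1535]
orientation: [0.001, 0.777, 0.629, 0.003]
force: [1.0, -0.3, -2.4]
gripper_width: 0.0226
```

Emit:
drive_tool:
  increments:
    - [[0, -3, 0, 0, 0, 2, 1], [0, -3, 0, 0, 0, 2, 1], [0, -3, 0, 0, 0, 2, 1], [0, -3, 0, 0, 0, 1, 1], [0, -2, 0, 0, 0, 0, 1], [0, -1, 0, 0, 0, 0, 1], [0, 0, 0, 0, 0, 0, 1]]

```text
time: 4.98
eef_pos: [0.5239, 0.0017, 0.1592]
orientation: [0.002, 0.735, 0.678, 0.004]
force: [-0.3, 0.5, -1.2]
gripper_width: 0.023
```

Emit:
drive_tool:
  increments:
    - [[0.2, 1.0, -2, -0.1, 0.5, -0.7, 1], [0, 0.5, -1, 0, 0, 0, 1], [0, 0, 0, 0, 0, 0, 1], [0, 0, 0, 0, 0, 0, 1]]

```text
time: 5.32
eef_pos: [0.526, 0.019, 0.1298]
orientation: [0.0, 0.74, 0.673, 0.001]
force: [0.3, -0.1, -1.1]
gripper_width: 0.0229
```

```bash
python3 - <<'E'
from h import *
s=get_state();print(s['eef_pos'],s['orientation'],rot(s['orientation']).as_matrix())
snap('wrist','w2');snap('side','s2')
im=cv2.imread('pics/w2.png');im2=cv2.imread('pics/s2.png')
cv2.imwrite('pics/c2.png',np.vstack([cv2.resize(im,(400,300)),cv2.resize(im2,(400,300))]))
cl,W=cloud('w2')
m=(W[...,2]>.125)&(W[...,2]<.19)
ys,xs=np.where(m);print(m.sum(),xs.min(),xs.max(),ys.min(),ys.max())
E
```

```text
[0.52604271 0.01904358 0.12979259] [4.07751955e-04 7.39554941e-01 6.73095258e-01 1.04706071e-03] [[ 9.38833542e-02  9.95580994e-01  2.09762966e-03]
 [ 9.95582702e-01 -9.38852143e-02  8.06433254e-04]
 [ 9.99806030e-04  2.01265314e-03 -9.99997475e-01]]
39584 121 516 176 479
```

View pics/c2.png

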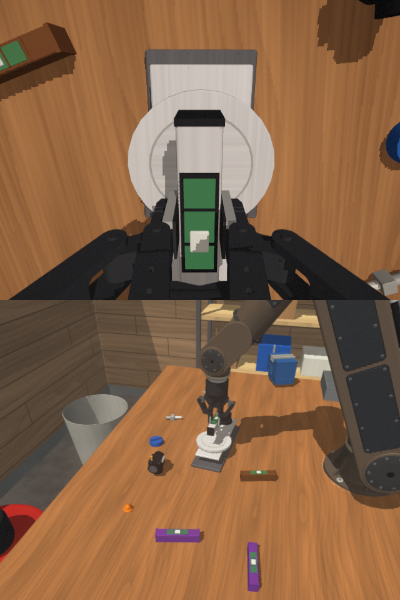

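The wrist view (upper half) shows the level lined up with the stand. Its bubble is off towards the -y end, so it hangs slightly pitched. I'll measure its plane and end.

```bash
python3 - <<'E'
from h import *
cl,W=cloud('w2')
ex=np.array([np.cos(np.radians(-5.3)),np.sin(np.radians(-5.3))]);ey=np.array([-ex[1],ex[0]])
D=W[...,:2]-[.526,.019]; a=D@ex;b=D@ey;z=W[...,2]
m=(z>.135)&(z<.19)&(abs(a)<.02)&(b>.0)&(b<.09)
zz=z[m]; 
A=np.c_[a[m],b[m],np.ones(m.sum())]
w=np.ones(len(zz),bool)
for _ in range(8):
    c=np.linalg.lstsq(A[w],zz[w],rcond=None)[0]; r=zz-A@c; w=abs(r)<.004
print('plane a,b,c',c,w.sum(),len(w),'b range',np.percentile(A[w,1],[0.5,99.5]),A[w,1].max())
for lo in np.arange(.03,.065,.01):
    s=w&(A[:,1]>lo)&(A[:,1]<lo+.01); print(lo,np.percentile(A[s,0],[2,98]),zz[s].mean())
# disc plane
m=(z>.055)&(z<.08)&(np.hypot(a,b)<.064); A=np.c_[a[m],b[m],np.ones(m.sum())];c=np.linalg.lstsq(A,z[m],rcond=None)[0];print('disc',c,m.sum())
m=(z>.058)&(z<.08); 
k=np.where((z>.058)&(z<.08)&(np.hypot(a,b)<.08),255,0).astype(np.uint8)
p=W[k>0][:,:2]; h=cv2.convexHull((p*1000).astype(np.float32))[:,0]/1000
# circle fit
A=np.c_[2*h,np.ones(len(h))];q=np.linalg.lstsq(A,(h**2).sum(1),rcond=None)[0];print('disc c',q[:2],np.sqrt(q[2]+q[0]**2+q[1]**2))
E
```

```text
plane a,b,c [ 0.00109555 -0.0347419   0.15260453] 12982 18223 b range [0.00044467 0.05869085] 0.05889988639658397
0.03 [-0.01166347  0.01113526] 0.15085238181823116
0.04 [-0.01163598  0.0111359 ] 0.1508003971263168
0.05 [-0.01199436  0.0114248 ] 0.15106008745604216Traceback (most recent call last):
  File "<stdin>", line 13, in <module>
    return _quantile_unchecked(
        a, q, axis, out, overwrite_input, method, keepdims, weights)
    return _ureduce(a,
                    func=_quantile_ureduce_func,
    ...<5 lines>...
                    overwrite_input=overwrite_input,
                    method=method)
    r = func(a, **kwargs)
    result = _quantile(arr,
                       quantiles=q,
    ...<2 lines>...
                       out=out,
                       weights=wgt)
    slices_having_nans = np.isnan(arr[-1, ...])
                                  ~~~^^^^^^^^^
IndexError: index -1 is out of bounds for axis 0 with size 0
```

Emit:
drive_tool:
  increments:
    - [[0.1, 0.1, -1.5, 0, 0, 0, 1], [0, 0, -1.5, 0, 0, 0, 1], [0, 0, -1, 0, 0, 0, 1], [0, 0, -0.5, 0, 0, 0, 1], [0, 0, -0.2, 0, 0, 0, 1], [0, 0, 0, 0, 0, 0, 1], [0, 0, 0, 0, 0, 0, 1]]

```text
time: 6.0
eef_pos: [0.5289, 0.0206, 0.0851]
orientation: [0.003, 0.739, 0.674, 0.003]
force: [-0.3, 0.2, -2.0]
gripper_width: 0.0229
```

Emit:
drive_tool:
  increments:
    - [[-0.1, 0, -0.5, 0, 0.4, 0, 1], [-0.05, 0, -0.3, 0, 0.1, 0, 1], [0, 0, -0.2, 0, 0.1, 0, 1], [0, 0, 0, 0, 0, 0, 1]]

```text
time: 6.33
eef_pos: [0.5279, 0.0204, 0.0756]
orientation: [-0.0, 0.739, 0.674, -0.0]
force: [-0.5, 0.1, -2.2]
gripper_width: 0.0228
```

Emit:
drive_tool:
  increments:
    - [[0, 0, -0.1, 0, 0, 0, 1], [0, 0, -0.1, 0, 0, 0, 1]]

```text
time: 6.5
eef_pos: [0.5281, 0.0205, 0.0738]
orientation: [0.0, 0.739, 0.674, 0.0]
force: [-1.5, 2.7, 5.8]
gripper_width: 0.023
```

Emit:
drive_tool:
  increments:
    - [[0, 0, 0, 0, 0, 0, 1], [0, 0, 0, 0, 0, 0, 0.3], [0, 0, 0, 0, 0, 0, 0], [0, 0, 0, 0, 0, 0, -0.3], [0, 0, 0, 0, 0, 0, -0.5], [0, 0, 0, 0, 0, 0, -0.5]]

```text
time: 7.0
eef_pos: [0.5285, 0.0204, 0.0744]
orientation: [0.001, 0.739, 0.674, 0.001]
force: [-0.5, -0.2, 0.0]
gripper_width: 0.0643
```

Emit:
drive_tool:
  increments:
    - [[0, 0, 1.5, 0, 0, 0, -0.5], [0, 0, 3, 0, 0, 0, -0.5], [0, 0, 3.5, 0, 0, 0, -0.5], [0, -2, 1.5, 0, 0, -6, -0.5], [0, -3, 0, 0, 0, -6, -0.5], [0, -3, 0, 0, 0, -6, -0.5], [-0.5, -3, 0, 0, 0, -6, -0.5], [-0.5, -3, 0, 0, 0, -6, -0.5]]

```text
time: 7.67
eef_pos: [0.5178, -0.1199, 0.1744]
orientation: [0.0, 0.89, 0.455, 0.002]
force: [0.6, 0.6, 0.5]
gripper_width: 0.0641
```

Emit:
drive_tool:
  increments:
    - [[-0.5, -1.5, 0, 0, 0, -6, -0.5], [0, 0, 0, 0, 0, -6, -0.5], [0, 0, 0, 0, 0, -3, -0.5], [0, 0, 0, 0, 0, 0, -0.5]]

```text
time: 8.0
eef_pos: [0.5114, -0.1421, 0.1746]
orientation: [0.001, 0.947, 0.322, 0.002]
force: [0.5, -0.7, 0.3]
gripper_width: 0.0638
```

```bash
python3 - <<'E'
from h import *
s=get_state();print(s['eef_pos'],s['orientation'])
snap('wrist','w3');snap('top','t3')
a=cv2.imread('pics/w3.png');b=cv2.imread('pics/t3.png')[200:300,310:470]
cv2.imwrite('pics/c3.png',np.vstack([cv2.resize(a,(400,300)),cv2.resize(b,(400,250),interpolation=cv2.INTER_CUBIC)]))
for f in('w3','t3'):
    im,W=cloud(f);z=W[...,2];c=im.astype(int)
    m=(z>.08)&(z<.1)&(np.hypot(W[...,0]-.512,W[...,1]+.14)<.035)&(c.max(-1)<90)
    p=W[m];print(f,'bar',m.sum(), cv2.minAreaRect((p[:,:2]*1000).astype(np.float32)) if m.sum()>5 else '',np.median(p[:,2]))
    m=(z>.085)&(z<.105)&(np.hypot(W[...,0]-.527,W[...,1]-.019)<.075)
    p=W[m];print('level',m.sum(), cv2.minAreaRect((p[:,:2]*1000).astype(np.float32)))
E
```

```text
[ 0.51140098 -0.14213953  0.17457285] [0.00119376 0.94657034 0.32249065 0.00171666]
w3 bar 1950 ((512.73486328125, -138.1806182861328), (51.77015686035156, 13.758435249328613), 37.78990173339844) 0.09158128550558736
level 9860 ((527.25439453125, 9.304603576660156), (102.82267761230469, 25.592144012451172), 84.26121520996094)
t3 bar 66 ((523.1993408203125, -130.95733642578125), (23.115461349487305, 14.574962615966797), 37.31591033935547) 0.09097037478701364
level 607 ((527.9511108398438, 17.31655502319336), (121.10922241210938, 25.451351165771484), 84.30487823486328)
```

View pics/c3.png

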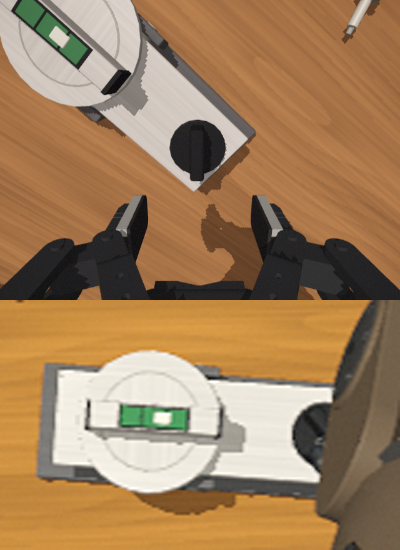

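The level stands upright on the disc at (0.528, 0.017), 84.3°, which is within 2 mm and 1° of the target. In the wrist view the knob bar at (197,150) is parallel to the pads. Next I descend on the knob.

Emit:
drive_tool:
  increments:
    - [[0.1, 0.3, -2.5, 0, 0, 0, -0.5], [0, 0.1, -2.5, 0, 0, 0, -0.5], [0, 0, -2.5, 0, 0, 0, -0.5], [0, 0, -1.5, 0, 0, 0, -0.5], [0, 0, -0.8, 0, 0, 0, -0.5], [0, 0, 0, 0, 0, 0, -0.5], [0, 0, 0, 0, 0, 0, -0.5]]

```text
time: 8.68
eef_pos: [0.514, -0.1352, 0.0744]
orientation: [0.003, 0.943, 0.334, 0.003]
force: [0.3, -0.1, -0.3]
gripper_width: 0.0642
```

Emit:
drive_tool:
  increments:
    - [[-0.1, -0.25, -0.5, 0.2, 0.4, -1.2, -0.5], [0, 0, -0.3, 0, 0, 0, -0.5], [0, 0, 0, 0, 0, 0, -0.5]]

```text
time: 8.93
eef_pos: [0.514, -0.1381, 0.068]
orientation: [0.001, 0.946, 0.324, 0.002]
force: [1.2, -1.0, -0.5]
gripper_width: 0.0643
```

Emit:
drive_tool:
  increments:
    - [[-0.1, 0, -0.1, 0, 0.2, 0, 0], [0, 0, 0, 0, 0, 0, 0.4], [0, 0, 0, 0, 0, 0, 1], [0, 0, 0, 0, 0, 0, 1], [0, 0, 0, 0, 0, 0, 1], [0, 0, 0, 0, 0, 0, 1]]
  grip_force: 60

```text
time: 9.43
eef_pos: [0.5136, -0.1384, 0.0684]
orientation: [0.001, 0.946, 0.324, 0.001]
force: [0.4, -0.3, -2.3]
gripper_width: 0.0129
```

Emit:
drive_tool:
  increments:
    - [[0, 0, -0.2, 0, 0, 0, 1], [0, 0, -0.2, 0, 0, 0, 1], [0, 0, -0.2, 0, 0, 0, 1]]

```text
time: 9.68
eef_pos: [0.5145, -0.1394, 0.0643]
orientation: [0.002, 0.946, 0.324, 0.002]
force: [-4.2, -2.3, 17.0]
gripper_width: 0.0127
```

Emit:
drive_tool:
  increments:
    - [[0, 0, -0.2, 0, 0, 0, 1], [0, 0, -0.2, 0, 0, 0, 1]]

```text
time: 9.85
eef_pos: [0.5147, -0.1401, 0.0623]
orientation: [0.003, 0.946, 0.324, 0.003]
force: [-4.7, -1.6, 18.3]
gripper_width: 0.0129
```

Emit:
drive_tool:
  increments:
    - [[0, 0, 0, 0, 0, 0, 1]]

```text
time: 9.93
eef_pos: [0.5145, -0.1401, 0.0631]
orientation: [0.003, 0.946, 0.324, 0.003]
force: [-3.7, 3.8, 13.7]
gripper_width: 0.0129
```

Emit:
drive_tool:
  increments:
    - [[0, 0, -0.2, 0, 0, 0, 1]]

```text
time: 10.02
eef_pos: [0.5145, -0.1401, 0.0622]
orientation: [0.003, 0.946, 0.324, 0.003]
force: [-3.7, -2.6, 20.0]
gripper_width: 0.0125
```

```bash
python3 - <<'E'
from h import *
s=get_state();print(s['eef_pos'],s['force'],s['ft_torque'])
snap('top','t4');snap('wrist','w4')
a=cv2.imread('pics/w4.png');b=cv2.imread('pics/t4.png')[200:300,310:470]
cv2.imwrite('pics/c4.png',np.vstack([cv2.resize(a,(400,300)),cv2.resize(b,(400,250),interpolation=cv2.INTER_CUBIC)]))
E
```

```text
[ 0.51451091 -0.14006857  0.06222722] [-3.72583007 -2.63075627 20.01487141] [0.9012469  0.79498549 0.12319225]
```

View pics/c4.png

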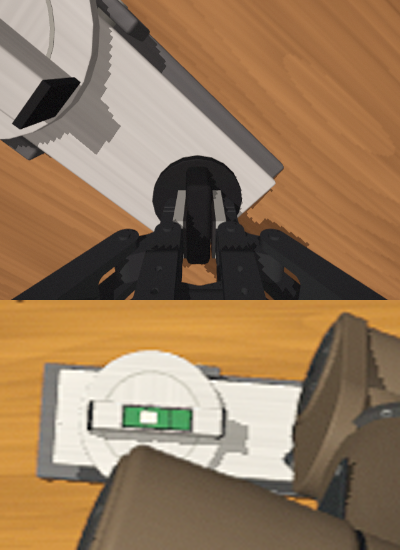

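Top view: pressed home, the bubble jumped from the knob side to the far side (crop (148,417), vial centre about (158,417)). That is about 15 mm, which matches the 0.035 rad spring stroke. It now needs about 8 mm, or about 40° clockwise.

Emit:
drive_tool:
  increments:
    - [[0, 0, -0.15, 0.1, 0.2, -5, 1], [0, 0, -0.15, 0.1, 0.2, -5, 1], [0, 0, -0.15, 0.1, 0.2, -5, 1], [0, 0, -0.15, 0, 0, -5, 1]]

```text
time: 10.45
eef_pos: [0.5151, -0.1405, 0.0619]
orientation: [0.0, 0.989, 0.149, 0.0]
force: [-5.6, 1.8, 25.2]
gripper_width: 0.0128
```

Emit:
drive_tool:
  increments:
    - [[-0.05, 0, -0.12, 0, 0, -5, 1], [-0.05, 0, -0.12, 0, 0, -5, 1], [0, 0, -0.12, 0, 0, -5, 1], [0, 0, -0.12, 0, 0, 0, 1], [0, 0, -0.12, 0, 0, 0, 1], [0, 0, -0.12, 0, 0, 0, 1], [0, 0, -0.12, 0, 0, 0, 1], [0, 0, -0.12, 0, 0, 0, 1]]

```text
time: 11.12
eef_pos: [0.515, -0.1404, 0.0636]
orientation: [0.002, 1.0, 0.009, 0.004]
force: [-4.0, 0.4, 18.7]
gripper_width: 0.0127
```

```bash
cat > bub.py <<'E'
from h import *
import sys
n=sys.argv[1]; s=get_state();print(s['eef_pos'],s['orientation'],s['force'],s['ft_torque'])
snap('top',n)
im,W=cloud(n)
# vial line: sample green/white along level axis at top height
ey=np.array([np.cos(np.radians(84.3)),np.sin(np.radians(84.3)),0]); ex=np.array([ey[1],-ey[0],0])
c0=np.array([.528,.0173,.096]); t=np.arange(-.045,.0451,.0005)
prof=[]
for k in np.linspace(-.003,.003,5):
    q=proj(n,c0+t[:,None]*ey+k*ex).astype(np.float32)
    prof.append(cv2.remap(im,q[:,0].reshape(1,-1),q[:,1].reshape(1,-1),cv2.INTER_LINEAR)[0].astype(float))
p=np.mean(prof,0); r,g=p[:,0],p[:,1]
gm=(g-r>25); lo,hi=t[gm].min(),t[gm].max(); ins=(t>lo)&(t<hi); w=np.clip(r-110,0,None)*ins
b=(w*t).sum()/w.sum(); print('vial',lo,hi,'mid',(lo+hi)/2,'bubble rel mid mm',1000*(b-(lo+hi)/2))
cv2.imwrite('pics/c_%s.png'%n,cv2.resize(cv2.imread('pics/%s.png'%n)[225:275,330:410],(800,500),interpolation=cv2.INTER_CUBIC))
E
python3 bub.py t5; python3 - <<'E'
E
```

```text
[ 0.51504213 -0.14041615  0.06362122] [0.0017047  0.9999482  0.00910097 0.00422691] [-4.02896503  0.42249224 18.74274819] [0.72206404 0.9100904  0.14860912]
vial -0.03249999999999999 0.027000000000000066 mid -0.002749999999999961 bubble rel mid mm 7.422208312468708
```

View pics/c_t5.png

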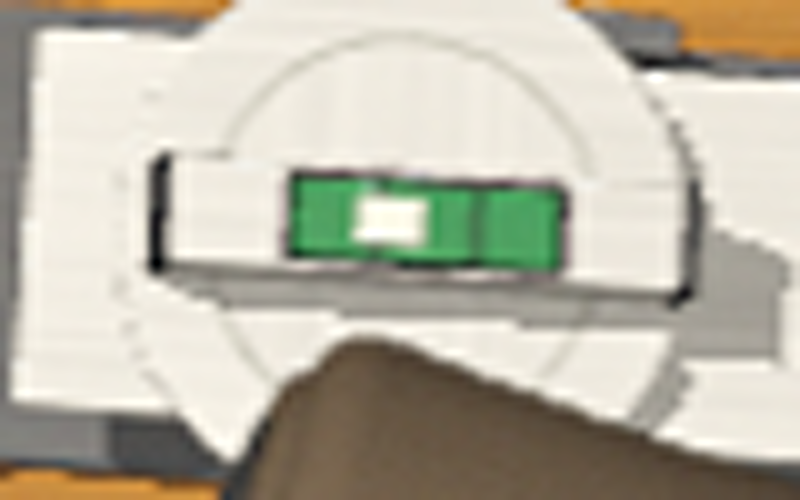

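The bubble is at x=391 and the vial centre at x=428, so it is about 7.6 mm towards +y. It may not have settled yet, so I hold for a second and measure again.

Emit:
drive_tool:
  increments:
    - [[0, 0, -0.12, 0, 0, 0, 1], [0, 0, -0.12, 0, 0, 0, 1], [0, 0, -0.12, 0, 0, 0, 1], [0, 0, -0.12, 0, 0, 0, 1], [0, 0, -0.12, 0, 0, 0, 1], [0, 0, -0.12, 0, 0, 0, 1], [0, 0, -0.12, 0, 0, 0, 1], [0, 0, -0.12, 0, 0, 0, 1]]

```text
time: 11.83
eef_pos: [0.515, -0.1404, 0.0636]
orientation: [0.002, 1.0, 0.009, 0.007]
force: [-4.0, 1.5, 19.0]
gripper_width: 0.0127
```

```bash
python3 bub.py t6
```

```text
[ 0.51497005 -0.14043472  0.06362673] [0.00247062 0.99993191 0.009219   0.00671453] [-3.98294792  1.48130088 18.98344573] [0.85118608 0.89039828 0.0962564 ]
vial -0.03249999999999999 0.027000000000000066 mid -0.002749999999999961 bubble rel mid mm 6.5777786043743545
```

The bubble still drifts and settles at about +6.3 mm, so roughly 30° more clockwise is needed. I also correct the small tilt creep.

Emit:
drive_tool:
  increments:
    - [[0, 0, -0.12, 0, 0.2, -5, 1], [0, 0, -0.12, 0, 0.2, -5, 1], [0, 0, -0.12, 0, 0.2, -5, 1], [0, 0, -0.12, 0, 0.2, -5, 1], [0, 0, -0.12, 0, 0.1, -5, 1], [0, 0, -0.12, 0, 0.1, -4, 1], [0, 0, -0.12, 0, 0, 0, 1], [0, 0, -0.12, 0, 0, 0, 1]]

```text
time: 12.55
eef_pos: [0.5152, -0.1407, 0.065]
orientation: [0.005, 0.968, -0.253, 0.0]
force: [-5.2, 2.6, 19.7]
gripper_width: 0.0128
```

Emit:
drive_tool:
  increments:
    - [[0, 0, -0.12, 0, 0, 0, 1], [0, 0, -0.12, 0, 0, 0, 1], [0, 0, -0.12, 0, 0, 0, 1], [0, 0, -0.12, 0, 0, 0, 1], [0, 0, -0.12, 0, 0, 0, 1], [0, 0, -0.12, 0, 0, 0, 1], [0, 0, -0.12, 0, 0, 0, 1], [0, 0, -0.12, 0, 0, 0, 1]]

```text
time: 13.22
eef_pos: [0.5151, -0.1407, 0.0651]
orientation: [0.005, 0.968, -0.252, 0.003]
force: [-5.0, 2.3, 19.0]
gripper_width: 0.0126
```

```bash
python3 bub.py t7
```

```text
[ 0.5151002  -0.14065688  0.06510861] [ 0.00542308  0.96762046 -0.25233382  0.00298086] [-5.04957773  2.31157217 18.95868251] [ 0.63454246  0.8464659  -0.01070624]
vial -0.03249999999999999 0.027000000000000066 mid -0.002749999999999961 bubble rel mid mm 2.1822706254563173
```

Emit:
drive_tool:
  increments:
    - [[0, 0, -0.12, 0, 0, 0, 1], [0, 0, -0.12, 0, 0, 0, 1], [0, 0, -0.12, 0, 0, 0, 1], [0, 0, -0.12, 0, 0, 0, 1], [0, 0, -0.12, 0, 0, 0, 1], [0, 0, -0.12, 0, 0, 0, 1], [0, 0, -0.12, 0, 0, 0, 1], [0, 0, -0.12, 0, 0, 0, 1]]

```text
time: 13.93
eef_pos: [0.5153, -0.1407, 0.0651]
orientation: [0.006, 0.968, -0.252, 0.006]
force: [-4.2, 1.4, 18.6]
gripper_width: 0.013
```

```bash
python3 bub.py t8
```

```text
[ 0.51529155 -0.14071484  0.06507475] [ 0.00582102  0.96765257 -0.25214498  0.00612607] [-4.20946661  1.35919546 18.62895566] [0.61312637 0.8738721  0.03762338]
vial -0.03249999999999999 0.027000000000000066 mid -0.002749999999999961 bubble rel mid mm 2.1766575729526982
```

View pics/c_t8.png

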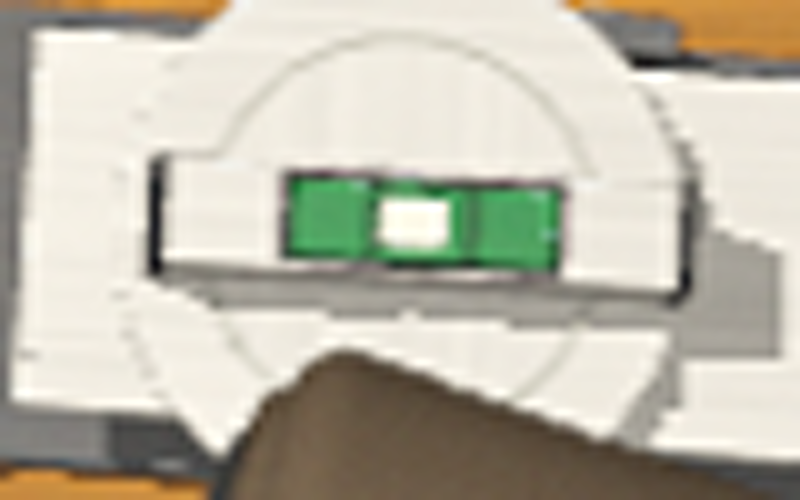

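The bubble now lies between the lines (bubble 415, lines 372 and 472), still 1.5–2 mm towards +y. A final trim of about 8° follows, then I wait for it to settle.

Emit:
drive_tool:
  increments:
    - [[0, 0, -0.12, 0.2, 0.1, -3, 1], [0, 0, -0.12, 0.2, 0.1, -3, 1], [0, 0, -0.12, 0.2, 0.1, -2.5, 1], [0, 0, -0.12, 0, 0, 0, 1], [0, 0, -0.12, 0, 0, 0, 1], [0, 0, -0.12, 0, 0, 0, 1], [0, 0, -0.12, 0, 0, 0, 1], [0, 0, -0.12, 0, 0, 0, 1]]

```text
time: 14.65
eef_pos: [0.515, -0.1408, 0.0651]
orientation: [0.002, 0.946, -0.325, 0.004]
force: [-4.7, 2.4, 18.6]
gripper_width: 0.0129
```

Emit:
drive_tool:
  increments:
    - [[0, 0, -0.12, 0, 0, 0, 1], [0, 0, -0.12, 0, 0, 0, 1], [0, 0, -0.12, 0, 0, 0, 1], [0, 0, -0.12, 0, 0, 0, 1], [0, 0, -0.12, 0, 0, 0, 1], [0, 0, -0.12, 0, 0, 0, 1], [0, 0, -0.12, 0, 0, 0, 1], [0, 0, -0.12, 0, 0, 0, 1]]

```text
time: 15.32
eef_pos: [0.515, -0.1408, 0.0652]
orientation: [0.003, 0.946, -0.324, 0.007]
force: [-4.4, 1.6, 18.9]
gripper_width: 0.0126
```

```bash
python3 bub.py t9; python3 -c "
from h import *
import time
for i in range(8): snap('top','t10')
print(get_state()['force'],get_state()['time'])"; python3 bub.py t11
```

```text
[ 0.51504652 -0.14083215  0.06516891] [ 0.00300514  0.94603281 -0.32397158  0.00743744] [-4.3906171   1.60993641 18.88010319] [0.41056323 0.95246297 0.00504   ]
vial -0.03249999999999999 0.027000000000000066 mid -0.002749999999999961 bubble rel mid mm 2.129927347700164
[-4.70511604  1.8443135  19.26821335] 15.7667
[ 0.5150339  -0.14084076  0.06515658] [ 0.00300811  0.94602075 -0.32400758  0.00740156] [-4.70511604  1.8443135  19.26821335] [0.45131772 0.97971784 0.00661482]
vial -0.03249999999999999 0.027000000000000066 mid -0.002749999999999961 bubble rel mid mm 2.112869406482808
```

View pics/c_t11.png

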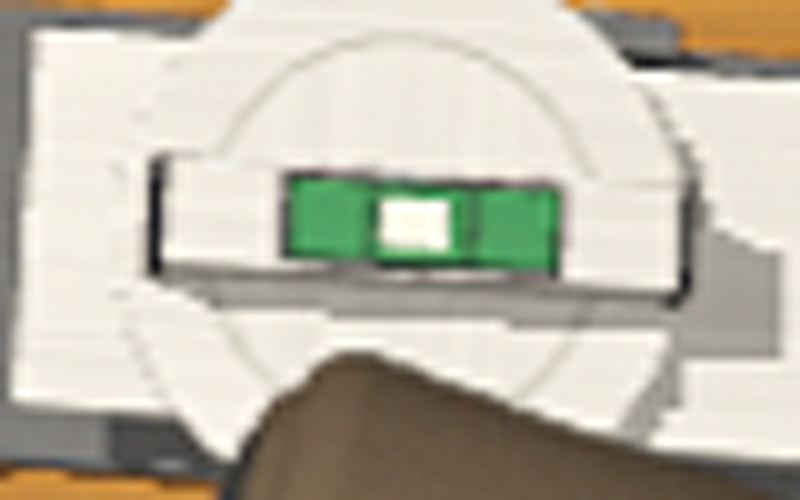

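The gripper turned 8.5° but neither the bubble nor the height changed, so the knob lagged in the grip. I tighten the grip and turn on.

Emit:
drive_tool:
  increments:
    - [[0, 0, -0.12, 0, 0, 0, 1], [0, 0, -0.12, 0, 0, 0, 1], [0, 0, -0.12, 0.1, 0.2, -5, 1], [0, 0, -0.12, 0, 0.2, -5, 1]]
  grip_force: 100

```text
time: 16.15
eef_pos: [0.5146, -0.1409, 0.0653]
orientation: [0.004, 0.914, -0.406, 0.005]
force: [-5.8, 1.7, 21.8]
gripper_width: 0.0119
```

Emit:
drive_tool:
  increments:
    - [[0, 0, -0.12, 0, 0, 0, 1], [0, 0, -0.12, 0, 0, 0, 1], [0, 0, -0.12, 0, 0, 0, 1], [0, 0, -0.12, 0, 0, 0, 1], [0, 0, -0.12, 0, 0, 0, 1], [0, 0, -0.12, 0, 0, 0, 1], [0, 0, -0.12, 0, 0, 0, 1], [0, 0, -0.12, 0, 0, 0, 1]]

```text
time: 16.82
eef_pos: [0.5149, -0.1408, 0.0658]
orientation: [0.005, 0.913, -0.407, 0.008]
force: [-4.5, 1.6, 18.9]
gripper_width: 0.012
```

```bash
python3 bub.py t12; python3 - <<'E'
from h import *
snap('wrist','w12'); im,W=cloud('w12'); z=W[...,2]
m=(z>.083)&(z<.102)&(np.hypot(W[...,0]-.515,W[...,1]+.14)<.032)
p=W[m];print(m.sum(),cv2.minAreaRect((p[:,:2]*1000).astype(np.float32)))
cv2.imwrite('pics/c12.png',cv2.imread('pics/w12.png')[200:440,160:480])
E
```

```text
[ 0.51485703 -0.14083315  0.06582839] [ 0.00472588  0.9131849  -0.40744291  0.00782853] [-4.49007145  1.61088124 18.87479235] [0.43636973 0.98185546 0.08453735]
vial -0.03199999999999999 0.027500000000000066 mid -0.0022499999999999604 bubble rel mid mm 0.4303866310689218
7270 ((511.7735900878906, -142.13284301757812), (36.57719039916992, 50.762794494628906), 65.12714385986328)
```

View pics/c12.png

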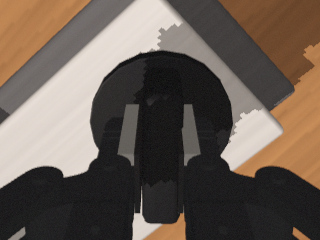

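The bar is squarely between the pads and the bubble is now at +0.4 mm. I hold the last target for about 1 s, check again, and hand in if it is stable.

```bash
python3 - <<'E'
from h import *
for i in range(18): grab_frame('top')
E
python3 bub.py t13
```

```text
[ 0.51487024 -0.1408296   0.06582901] [ 0.0047292   0.91319207 -0.40742698  0.00781901] [-3.66595864  3.11771057 17.99222614] [ 0.39318604  0.99888938 -0.00474361]
vial -0.03249999999999999 0.027500000000000066 mid -0.0024999999999999606 bubble rel mid mm 0.42270130377459897
```

View pics/c_t13.png

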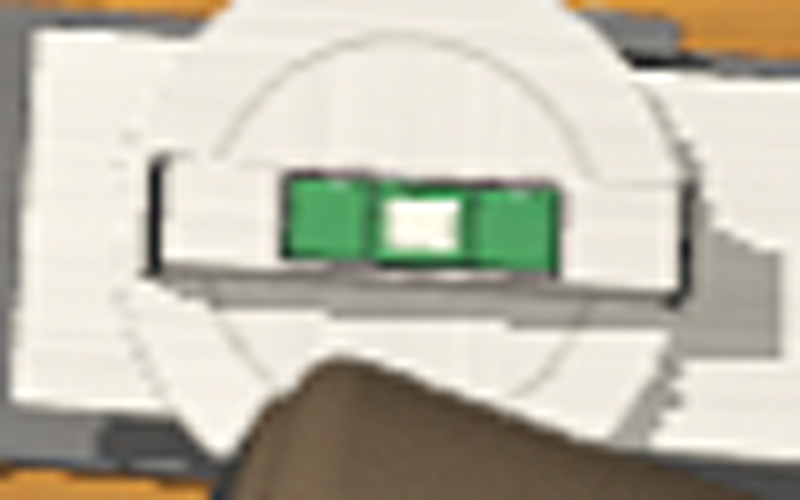

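The bubble (387–460) sits midway between the lines (about 372 and 472). It held steady for 1 s under about 18 N of push.

```bash
python3 -c "
from station import *
print(finish_job())"
```

```text
the job is handed in; nothing more can be done
None
```

The job is handed in at about 18 s of the 72 s allowed. The bubble is centred, and the gripper is still holding the knob pressed down.

- **Level:** I set the aluminium level upright on the disc at (0.528, 0.017), about 2 mm from the middle and within 1° of the stand's axis, and let go of it.
- **Knob:** I gripped the bar and pressed until the bubble jumped by about 15 mm, which matches the full spring stroke. I then turned it about 1.4 rad clockwise at the gripper.
- **Last check:** the bubble is +0.4 mm from the middle, between both lines. It stayed there for about 1 s under a steady push of 18 N; home needs about 8 N.
- **What disagreed:** one 8.5° trim turned the gripper without moving the bubble, so the knob had lagged in the grip. Raising the grip from 60 to 100 N and turning another 10° cured it.
- **Not checked:** I did not photograph the other parts again at the end. The arm only approached the level, the disc and the knob, and no reading showed contact with anything else.

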